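# Slide the glue pan over, then hold the ball tray level above the freed ring

## Task

First slide the lidded glue pan along the warmer, without lifting or tipping it, from the ring it stands on to the middle of the empty ring. Then pick up the wooden tray by its handle, keeping the loose ball in its pocket, and hold it level and still, centred above the ring that the pan has left, its underside about 15 cm above the warmer's top. Finish while still holding the tray up there in the gripper; leave everything else where it is.

Things in the scene. Friction and masses are not known exactly. Their poses are not given: they have to be found in the camera images.
- plate: flat dark two-ring glue warmer fixed to the bench (switched off), 200 (its x) x 340 (its y) x 25 high (mm), smooth flat top. Origin: centre of its underside on the bench.
- ring_pan: the ring the pan stands on at the start: a thin circle, 126 mm outside diameter, drawn on the warmer's top (nothing stands proud). Origin: its centre on the plate top, 25 mm above the bench. The two rings look alike, 170 mm apart along the plate's y; either may be the one with the pan.
- ring_empty: the other, empty ring, like the first. Origin: its centre on the plate top, 25 mm above the bench.
- pan: shallow aluminium pan with fixed lid, 0.4 to 0.75 kg. Sizes in mm: body 110 dia, 40 high; lid 104 dia up to 46; on its centre an upright dark wood round knob, 28 dia, from 46 to 76 above the pan's underside. A stick handle points along its own -x (roughly to the robot), ending 135 from the axis, 18 wide, 24 to 36 high. Origin: centre of its underside.
- tray: plywood tray (sizes in mm), 150 (its x) x 140 (its y), board 12 thick, 0.3 to 0.5 kg. Across the middle a wooden handle bar along its x, 140 long, 16 thick, from 71 to 96 above the underside, open below between its two end posts. Two round pockets, 40 dia, 4 deep, at y = +42 and -42; the ball lies in the +y one, the other is empty. Origin: centre of its underside.
- pocket (a point): centre of the floor of the tray's pocket that holds the ball: tray frame (0, 42, 8) mm.
- ball_center (a point): centre of the loose turned wooden ball, 36 mm dia, 20 g, which can roll about 9 mm either way in its pocket; its top stands 44 mm above the tray's underside, well below the handle bar.
- chisel_wide: bystander, to be left alone: wide chisel lying on the bench, about 250 x 24 x 22 mm. Origin: underside of the brass collar between handle (to its -x) and blade (+x).
- chisel_narrow: bystander, to be left alone: narrow chisel lying on the bench, about 250 x 24 x 22 mm. Origin: underside of the brass collar between handle (to its -x) and blade (+x).
- finial: bystander, to be left alone: small turned wooden finial standing on its foot, 28 mm dia, 40 mm tall. Origin: centre of its underside.
- mallet: bystander, to be left alone: wooden carving mallet standing on its head, 88 mm dia, 230 mm tall. Origin: centre of its underside.
- glue: bystander, to be left alone: white glue bottle with red cap, 60 mm dia, 170 mm tall. Origin: centre of its underside.
- offcut: bystander, to be left alone: block of pale wood, 90 x 60 x 28 mm. Origin: centre of its underside.
- jar: bystander, to be left alone: empty white ceramic cup, 72 mm dia, 80 mm tall. Origin: centre of its underside.
There are look-alikes about, which are no part of the job. Several things have the shape of the tray; the one meant has the colours described above.

How it is judged:
On the way, in this order (a step that is already met when the one before it is completed fails the run):
1. the pan stands on the ring that was empty (horizontal distance between pan and ring_empty below 0.015 m and z of pan in the frame of ring_empty below 0.004 m and angle between pan's own z axis and vertical below 0.05 rad and linear speed of pan below 0.02 m/s and height (world z) of tray below 0.02 m), for 0.3 s.
2. the tray is lifted clear of the bench with the ball in its pocket (height (world z) of tray above 0.06 m and distance between ball_center and pocket below 0.025 m and contact force between tray and the fingers above 1 N), for 0.2 s.
At the end, for the whole second after the job is handed in: The pan stands flat within 15 mm of the centre of the ring that was empty; the tray hangs in the fingers, touching nothing else, its middle within 30 mm of the centre of the freed ring, its underside 110 to 190 mm above the warmer's top, tilted less than 0.09 rad, at rest, the ball in its pocket (horizontal distance between pan and ring_empty below 0.015 m and z of pan in the frame of ring_empty below 0.004 m and angle between pan's own z axis and vertical below 0.05 rad and linear speed of each of pan, tray below 0.02 m/s and horizontal distance between tray and ring_pan below 0.03 m and z of tray in the frame of ring_pan between 0.11 and 0.19 m and angle between tray's own z axis and vertical below 0.09 rad and angular speed of tray below 0.15 rad/s and distance between ball_center and pocket below 0.025 m and contact force between tray and the fingers above 1 N and contact force between tray and pan below 0.1 N); the arm keeps its last pose, push and grip.
It fails at once if the pan is lifted off the warmer (more than 6 mm) or tipped (more than 0.12 rad) (z of pan in the frame of ring_pan above 0.006 m or angle between pan's own z axis and vertical above 0.12 rad).
It fails at once if the pan falls or slides off the warmer (z of pan in the frame of ring_pan below -0.008 m).
It fails at once if the ball leaves its pocket (distance between ball_center and pocket above 0.03 m).
It fails at once if a bystander is pushed more than 30 mm or knocked over (distance of any of chisel_wide, chisel_narrow, finial, mallet, glue, offcut, jar from where it was at the start of the episode above 0.03 m or angle between any of chisel_wide, chisel_narrow, finial, mallet, glue, offcut, jar's own z axis and vertical above 0.5 rad).
It also fails if it takes over 67 s, if anything falls off the work surface, if the arm or the gripper's body presses on something with over 40 N, if the wrist force passes 120 N, or if a joint passes its speed limit or range.

## Robot

A 6-joint arm with a two-finger parallel gripper is mounted at the origin on the work surface. World frame = base frame: x ahead of the robot, y to its left, z up, the work surface at z = 0. Lengths are in m, angles in rad, forces in N, time in s.
With the tool pointing down it reaches from about 0.225 to 0.725 m from the base axis. Payload 3.1 kg.
Tool frame: the origin (TCP) lies at the very end of the fingers, on their centre line; the grasp point (between the pads) lies grip_depth behind it (grip_depth is the distance from the TCP to the grasp point, in m); z points along the fingers, x is the direction in which the jaws open and shut, and the axes are right-handed (so a half turn about z gives the same grasp; the last joint's range is limited). The gripper opens to 85 mm and grips with 20 to 120 N. Pads are 22 mm wide; open, the fingers measure 114 mm over their backs; the gripper's body (76 mm by 85 mm) begins 54 mm behind the grasp point. The pads swing forward as they close: fully open they stand 13 mm farther back than shut.
Start: joints at [-1.374, 0.048, 0.099, 1.622, 0, 1.443], TCP at [0.168, -0.498, 0.231] pointing down, gripper open.
Joint ranges: [-2.91, 2.91], [-0.99, 1.94], [-1.21, 1.42], [-2.12, 2.29], [-1.49, 1.47], [-3.14, 3.14]. Speed limits (rad/s): [2.79, 2.79, 3.14, 3.14, 3.14, 3.14].

## Interface

Orientations are given as [roll, pitch, yaw] about the fixed x, y, z axes, in that order (R = Rz(yaw) Ry(pitch) Rx(roll)).
In Python, from workcell import * gives the robot as it stands.
- The arm moves only by the shell command python3 -m pendant 'ROWS' [FORCE]. ROWS is JSON, a list of rows, each an object with "delta_pos": the shift along the tool's x, y, z in m, a list of three; "twist": the turn, a rotation vector about the tool's x, y, z in degrees, a list of three; "hand": the gripper's target within -1 to 1 (fully open at 1, half-way at 0, shut at -1). In form: [{"delta_pos": [tx, ty, tz], "twist": [wx, wy, wz], "hand": hand}, ...]. A call has 1 to 5 rows; each row shifts and turns the pose as measured when the row begins, along the tool's axes as they then stand; what a row does not reach is not made up. A row lasts 1/12 s, in which the tool goes at most 41.7 mm and 7.16 degrees, less where a joint would pass 70% of its speed; a pose out of reach is approached as far as the arm can. A call is refused whole if a number of a shift passes 0.0417 or a number of a turn 7.16, either way. A call with a gripper value outside its range is refused whole. The fingers move at their own pace and stop on an object; FORCE is the grip in N (left out, the last holds). Time passes only in rows, so rows that do not move let the fingers close. It gives the time, the measured TCP pose, the force and the opening at its end, in the units of the state.
- state(): the state, without advancing time (a new reading comes with each control period).
- read_camera(name): name is "scene" or "top" or "wrist"; returns a dict with "frame" (420x560x3 uint8, red, green, blue), "depth" (420x560 float32, m along the optical axis (not along the pixel's ray), 0 where there is no reading), "fov_y" (degrees; the focal length in pixels is half the picture's height over the tangent of half this angle, whatever the lens; pixels are square), "cx", "cy" (the principal point, pixels), "origin" and "rotation" of the camera in the world; the wrist camera has in their place "T_tool_cam" (4x4, takes a point from camera to tool coordinates, whose origin is the TCP and whose axes are the tool frame's). Camera axes: x right, y up, looking along -z (the intrinsics and any distortion apply to the point x, -y, -z); pixel columns grow to the right and rows downward; lengths in m; the calibration is good to about 2 mm. A picture is of the moment at which its call begins: read the wrist's pose just before it.
- hand_in(): hands the job in, once; it reports no verdict.
The state is a dict: "time_s": time; "joints": joint angles; "qd": joint speeds; "joint_torque": joint torques, N m; "tcp_pos": TCP position; "tool_rot": TCP orientation; "wrist_force": force on the tool from outside, world axes, zero at the start; "moment": the same for the moment, N m; "grip_width": finger opening in m.
Only numpy, scipy, OpenCV 4.12 (cv2) and the standard library are available. Lean on these libraries where they do the work, as an engineer would, in place of code of your own. Each camera call takes 0.05 s, during which the arm holds its last target.

## Working session

There is one attempt and no reset: what is moved stays moved. The work goes in short steps, Python scripts to look and compute and a shell command to move; the robot and the scene stay as the last step left them, time stands still between calls to the robot, and variables do not carry over. Pictures are saved under pics/ and viewed, and the job is handed in when it is done.

```bash
ls; mkdir -p pics
cat > h.py <<'E'
from workcell import *
import numpy as np, cv2
def snap(n,f):
    s=state(); c=read_camera(n); cv2.imwrite('pics/'+f+'.png',c['frame'][:,:,::-1]); np.savez('pics/'+f+'.npz',**{k:np.array(v) for k,v in c.items()},tcp=s['tcp_pos'],rot=s['tool_rot']); return s,c
E
python3 - <<'E'
from h import *
s=state();print(s)
for n in('scene','top','wrist'):
    s,c=snap(n,n+'0'); print({k:v for k,v in c.items() if k not in('frame','depth')})
E
```

```text
pics
{'time_s': 0.0, 'joints': array([-1.37379821e+00,  4.87301062e-02,  9.75548899e-02,  1.62202084e+00,
        2.25578269e-05,  1.44300611e+00]), 'qd': array([ 0.00099748, -0.0009236 , -0.0008586 ,  0.00144037,  0.00103051,
       -0.00046364]), 'joint_torque': array([-6.67769418e-04, -3.38783991e+01,  3.20014608e+01,  2.03080958e-02,
       -3.14536810e-04, -7.03075656e-06]), 'tcp_pos': array([ 0.16740641, -0.4969254 ,  0.2301064 ]), 'tool_rot': array([-3.14126445e+00,  2.37728304e-03, -1.24600763e+00]), 'wrist_force': array([-0.49425687,  0.83318128, -0.26217369]), 'moment': array([ 0.01392525, -0.02078174,  0.01526602]), 'grip_width': 0.0856860428383025}
{'fov_y': 47.63891054946931, 'cx': 285.1062465897277, 'cy': 207.33520101566526, 'origin': array([ 1.03041237, -1.00495519,  0.96705894]), 'rotation': array([ 0.89419163, -0.01006804,  0.48043984])}
{'fov_y': 54.779817687687206, 'cx': 278.5632229053467, 'cy': 207.95097480234028, 'origin': array([0.30834649, 0.0109337 , 1.09040615]), 'rotation': array([ 0.1819499 , -0.00361128, -1.56464475])}
{'fov_y': 70.12289624351762, 'cx': 278.1247441419777, 'cy': 208.67798680151404, 'T_tool_cam': array([[ 9.99999514e-01, -3.30791447e-04, -9.29125896e-04,
         5.18362085e-04],
       [-6.02067292e-04, -9.50917795e-01, -3.09443023e-01,
        -7.93000902e-02],
       [-7.81161243e-04,  3.09443432e-01, -9.50917532e-01,
        -1.42031644e-01],
       [ 0.00000000e+00,  0.00000000e+00,  0.00000000e+00,
         1.00000000e+00]])}
```

View pics/scene0.png

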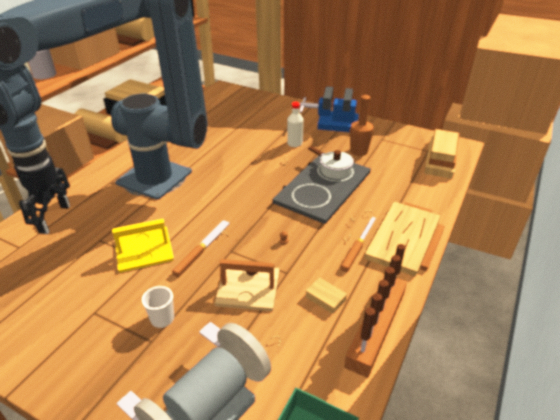

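View pics/top0.png

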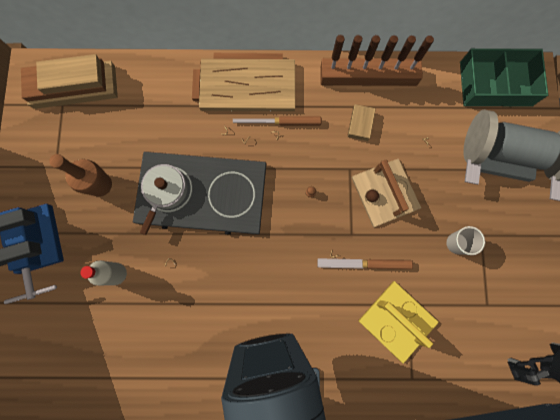

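View pics/wrist0.png

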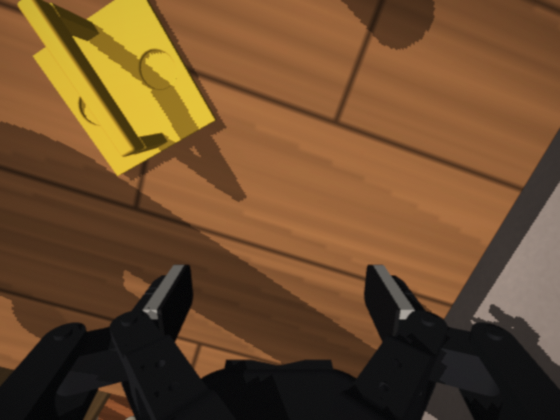

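```bash
cat >> h.py <<'E'
from scipy.spatial.transform import Rotation as Ro
def load(f):
    c=dict(np.load('pics/'+f+'.npz')); return c
def pose(c):
    if 'T_tool_cam' in c:
        T=np.eye(4);T[:3,:3]=Ro.from_euler('xyz',c['rot']).as_matrix();T[:3,3]=c['tcp'];T=T@c['T_tool_cam'];return T[:3,:3],T[:3,3]
    return Ro.from_euler('xyz',c['rotation']).as_matrix(),c['origin']
def foc(c): return 210/np.tan(np.radians(float(c['fov_y']))/2)
def ray(c,u,v):
    R,o=pose(c);f=foc(c);u=np.asarray(u,float);v=np.asarray(v,float)
    d=np.stack([(u-c['cx'])/f,-(v-c['cy'])/f,-np.ones_like(u)],-1)
    return o,d@R.T
def cloud(c):
    v,u=np.mgrid[:420,:560];o,d=ray(c,u,v);return o+d*c['depth'][...,None]
def onz(c,u,v,z):
    o,d=ray(c,u,v);return o+d*((z-o[2])/d[...,2])[...,None]
E
python3 - <<'E'
from h import *
np.set_printoptions(precision=3,suppress=True)
for f in('top0','scene0'):
    c=load(f);P=cloud(c)
    d={'top0':dict(knob=(160,184),lid=(172,195),pan=(165,187),ring=(231,194),tray=(365,205),ball=(373,196),bar=(394,188),bar1=(380,165),bar2=(407,213),finial=(311,191),malbase=(90,180),malt=(57,161),glue=(88,272),cup=(468,240),bench=(300,230),bench2=(200,350),pl=(200,165),bench3=(30,150)),
    'scene0':dict(knob=(337,155),ring=(311,195),tray=(235,292),ball=(252,272),finial=(284,238),malt=(365,99),glue=(296,104),bench=(200,330),plate=(290,190))}[f]
    for k,(u,v) in d.items(): print(f,k,P[v,u],onz(c,u,v,.025))
E
```

```text
top0 knob [0.549 0.305 0.103] [0.568 0.329 0.025]
top0 lid [0.528 0.283 0.07 ] [0.538 0.295 0.025]
top0 pan [0.547 0.299 0.08 ] [0.56  0.315 0.025]
top0 ring [0.541 0.136 0.026] [0.542 0.136 0.025]
top0 tray [ 0.516 -0.226  0.013] [ 0.514 -0.223  0.025]
top0 ball [ 0.535 -0.242  0.041] [ 0.539 -0.246  0.025]
top0 bar [ 0.544 -0.282  0.098] [ 0.561 -0.303  0.025]
top0 bar1 [ 0.61  -0.254  0.078] [ 0.625 -0.268  0.025]
top0 bar2 [ 0.498 -0.344 -0.002] [ 0.493 -0.335  0.025]
top0 finial [ 0.549 -0.078  0.037] [ 0.551 -0.079  0.025]
top0 malbase [0.555 0.476 0.114] [0.578 0.518 0.025]
top0 malt [0.57  0.5   0.226] [0.63  0.613 0.025]
top0 glue [0.329 0.433 0.172] [0.332 0.501 0.025]
top0 cup [ 0.423 -0.497  0.015] [ 0.422 -0.492  0.025]
top0 bench [ 0.449 -0.05  -0.002] [ 0.445 -0.049  0.025]
top0 bench2 [ 0.136  0.208 -0.002] [0.141 0.203 0.025]
top0 pl [0.622 0.223 0.025] [0.622 0.223 0.025]
top0 bench3 [0.668 0.704 0.003] [0.661 0.69  0.025]
scene0 knob [0.562 0.294 0.097] [0.523 0.402 0.025]
scene0 ring [0.54  0.14  0.022] [0.541 0.137 0.025]
scene0 tray [ 0.536 -0.321  0.01 ] [ 0.544 -0.332  0.025]
scene0 ball [ 0.55  -0.254  0.03 ] [ 0.547 -0.25   0.025]
scene0 finial [ 0.559 -0.088  0.024] [ 0.56  -0.089  0.025]
scene0 malt [0.577 0.485 0.225] [0.454 0.887 0.025]
scene0 glue [0.334 0.434 0.17 ] [0.207 0.697 0.025]
scene0 bench [ 0.521 -0.457 -0.   ] [ 0.534 -0.471  0.025]
scene0 plate [0.469 0.127 0.026] [0.469 0.129 0.025]
```

Run:
```python
from h import *
c=load('top0');f=c['frame'][130:250,110:440]
cv2.imwrite('pics/crop0.png',cv2.resize(f[:,:,::-1],None,fx=2.4,fy=2.4,interpolation=cv2.INTER_CUBIC))
```

```text
(no output)
```

View pics/crop0.png

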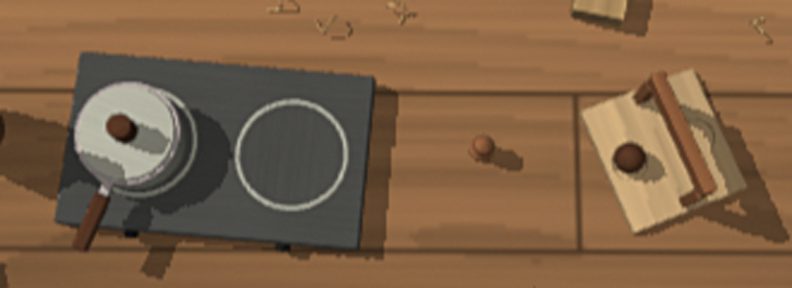

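```bash
cat > m.py <<'E'
from h import *
np.set_printoptions(precision=4,suppress=True)
def box(P,x0,x1,y0,y1,z0,z1): return (P[...,0]>x0)&(P[...,0]<x1)&(P[...,1]>y0)&(P[...,1]<y1)&(P[...,2]>z0)&(P[...,2]<z1)
def rect(pts): 
    r=cv2.minAreaRect((pts[:,:2]*1000).astype(np.float32));return r
if __name__=='__main__':
    for f in('top0','scene0'):
        c=load(f);P=cloud(c);g=c['frame'].astype(int)
        print(f)
        m=box(P,.38,.7,.03,.45,.012,.04); Q=P[m]; print('plate',rect(Q), Q[:,2].mean())
        # ring
        dark=g.sum(-1)>330
        m=box(P,.46,.62,.05,.215,.015,.035)&dark
        v,u=np.nonzero(m);X=onz(c,u.astype(float),v.astype(float),.025)
        rr=np.linalg.norm(X[:,:2]-[.541,.137],axis=1);X=X[(rr>.05)&(rr<.07)]
        A=np.c_[2*X[:,:2],np.ones(len(X))];s=np.linalg.lstsq(A,(X[:,:2]**2).sum(1),rcond=None)[0]
        print('ring',s[:2],np.sqrt(s[2]+s[0]**2+s[1]**2),len(X))
        m=box(P,.48,.62,.22,.38,.088,.12);print('knob',P[m].mean(0),P[m].min(0),P[m].max(0),m.sum())
        k=box(P,.48,.62,.22,.38,.096,.12);print('knobtop',P[k].mean(0),(P[k].max(0)+P[k].min(0))/2,k.sum())
        m=box(P,.44,.66,.2,.4,.060,.08);Q=P[m];print('lid',cv2.minEnclosingCircle((Q[:,:2]*1000).astype(np.float32)),Q[:,2].mean())
        m=box(P,.4,.66,-.38,-.15,.006,.02);Q=P[m];print('board',rect(Q),Q[:,2].mean())
        m=box(P,.4,.66,-.38,-.15,.088,.12);Q=P[m];print('bar',rect(Q),np.median(Q[:,2]),Q.mean(0))
        m=box(P,.48,.58,-.28,-.2,.025,.06);Q=P[m];print('ball',Q.mean(0),Q.max(0))
        for n,b in dict(mallet=(.48,.66,.42,.56,.02,.3),mtop=(.48,.66,.42,.56,.18,.3),glue=(.25,.4,.38,.5,.02,.2),finial=(.5,.6,-.12,-.04,.01,.06)).items():
            Q=P[box(P,*b)];print(n,Q.min(0),Q.max(0))
E
python3 m.py
```

```text
top0
plate ((574.925537109375, 219.07960510253906), (340.2718200683594, 265.4244689941406), 85.6521987915039) 0.02488699679790697
ring [0.5419 0.1362] 0.06089793200233669 299
knob [0.5549 0.308  0.0997] [0.5426 0.2956 0.0882] [0.5685 0.3226 0.105 ] 104
knobtop [0.5555 0.3089 0.1007] [0.5556 0.3097 0.1006] 92
lid ((525.109130859375, 325.06439208984375), 91.1613998413086) 0.06961931241829057
board ((547.54150390625, -281.3153381347656), (202.74241638183594, 218.56674194335938), 57.88017654418945) 0.011512622359974177
bar ((554.5474853515625, -284.0257873535156), (139.29873657226562, 17.134578704833984), 22.17144012451172) 0.0953467958388915 [ 0.5538 -0.2833  0.0951]
ball [ 0.5391 -0.2399  0.0373] [ 0.5568 -0.2251  0.0469]
mallet [0.5293 0.4581 0.0202] [0.6129 0.5425 0.2323]
mtop [0.5569 0.4865 0.1802] [0.5869 0.5195 0.2323]
glue [0.302  0.4085 0.0201] [0.3607 0.4635 0.1734]
finial [ 0.5423 -0.0896  0.0125] [ 0.5636 -0.0677  0.0402]
scene0
plate ((575.2378540039062, 216.1044921875), (345.14495849609375, 265.2983093261719), 85.79379272460938) 0.02499085083619733
ring [0.5411 0.1368] 0.060899036451930406 423
knob [0.5586 0.3039 0.0978] [0.544  0.2911 0.088 ] [0.57   0.3212 0.1044] 52
knobtop [0.5577 0.306  0.1006] [0.5568 0.3076 0.1007] 36
lid ((523.618408203125, 317.18560791015625), 90.76337432861328) 0.06955932499015553
board ((557.6050415039062, -286.92864990234375), (202.61746215820312, 195.53433227539062), 58.37256622314453) 0.01149130451127894
bar ((555.0852661132812, -285.07501220703125), (139.5157470703125, 23.016366958618164), 22.109102249145508) 0.09493141229176427 [ 0.556  -0.2874  0.0944]
ball [ 0.5476 -0.256   0.0287] [ 0.5573 -0.2452  0.0353]
mallet [0.5345 0.4553 0.0203] [0.6164 0.5393 0.2323]
mtop [0.558  0.4809 0.1804] [0.5907 0.5191 0.2323]
glue [0.3029 0.4013 0.0205] [0.3632 0.4576 0.1731]
finial [ 0.542  -0.0925  0.0101] [ 0.5665 -0.0702  0.0401]
```

```bash
cat > plan.py <<'E'
# prints suggested rows toward a target: x y z yawdeg N
from h import *
import sys
def plan(x,y,z,yaw,N):
    s=state();R=Ro.from_euler('xyz',s['tool_rot']);p=np.array(s['tcp_pos'])
    T=Ro.from_euler('xyz',[np.pi,0,np.radians(yaw)])
    w=(R.inv()*T).as_rotvec();dp=(np.array([x,y,z])-p)/N
    print('time',round(s['time_s'],2),'yaw',np.degrees(s['tool_rot']).round(2),'tcp',p.round(4),'F',s['wrist_force'].round(1),'grip',round(s['grip_width'],4),'dist',np.linalg.norm(dp*N).round(4),'rot',np.degrees(w).round(2))
    for i in range(N):
        Ri=R*Ro.from_rotvec(w*i/N);print(i,Ri.inv().apply(dp).round(4).tolist(),np.degrees(w/N).round(2).tolist())
a=list(map(float,sys.argv[1:]));plan(*a[:4],int(a[4]))
E
python3 -c "
import workcell
print([n for n in dir(workcell) if n[0]!='_']); print(getattr(workcell,'grip_depth',None))"
python3 plan.py 0.45 -0.05 0.26 85.65 25
```

```text
['Unreachable', 'grip_depth', 'hand_in', 'read_camera', 'state']
0.0187
time 0.15 yaw [-1.7999e+02  1.1000e-01 -7.1390e+01] tcp [ 0.1674 -0.4971  0.2304] F [ 0.5 -0.9 -0.2] grip 0.0852 dist 0.5297 rot [-1.5000e-01  1.0000e-02 -1.5704e+02]
0 [-0.0133, -0.0164, -0.0012] [-0.01, 0.0, -6.28]
1 [-0.0115, -0.0178, -0.0012] [-0.01, 0.0, -6.28]
2 [-0.0095, -0.0189, -0.0012] [-0.01, 0.0, -6.28]
3 [-0.0073, -0.0198, -0.0012] [-0.01, 0.0, -6.28]
4 [-0.0051, -0.0205, -0.0012] [-0.01, 0.0, -6.28]
5 [-0.0028, -0.021, -0.0012] [-0.01, 0.0, -6.28]
6 [-0.0005, -0.0212, -0.0012] [-0.01, 0.0, -6.28]
7 [0.0018, -0.0211, -0.0012] [-0.01, 0.0, -6.28]
8 [0.0041, -0.0208, -0.0012] [-0.01, 0.0, -6.28]
9 [0.0063, -0.0202, -0.0012] [-0.01, 0.0, -6.28]
10 [0.0085, -0.0194, -0.0012] [-0.01, 0.0, -6.28]
11 [0.0106, -0.0183, -0.0012] [-0.01, 0.0, -6.28]
12 [0.0125, -0.0171, -0.0012] [-0.01, 0.0, -6.28]
13 [0.0143, -0.0156, -0.0012] [-0.01, 0.0, -6.28]
14 [0.0159, -0.0139, -0.0012] [-0.01, 0.0, -6.28]
15 [0.0174, -0.0121, -0.0012] [-0.01, 0.0, -6.28]
16 [0.0186, -0.0101, -0.0012] [-0.01, 0.0, -6.28]
17 [0.0196, -0.008, -0.0012] [-0.01, 0.0, -6.28]
18 [0.0203, -0.0058, -0.0012] [-0.01, 0.0, -6.28]
19 [0.0209, -0.0036, -0.0012] [-0.01, 0.0, -6.28]
20 [0.0211, -0.0013, -0.0012] [-0.01, 0.0, -6.28]
21 [0.0211, 0.001, -0.0012] [-0.01, 0.0, -6.28]
22 [0.0209, 0.0033, -0.0012] [-0.01, 0.0, -6.28]
23 [0.0204, 0.0056, -0.0012] [-0.01, 0.0, -6.28]
24 [0.0197, 0.0078, -0.0012] [-0.01, 0.0, -6.28]
```

```bash
python3 -m pendant '[{"delta_pos":[-0.013,-0.016,-0.002],"twist":[0,0,-6.3],"hand":1},{"delta_pos":[-0.012,-0.018,-0.002],"twist":[0,0,-6.3],"hand":1},{"delta_pos":[-0.01,-0.019,-0.002],"twist":[0,0,-6.3],"hand":1},{"delta_pos":[-0.007,-0.02,-0.002],"twist":[0,0,-6.3],"hand":1},{"delta_pos":[-0.005,-0.021,-0.002],"twist":[0,0,-6.3],"hand":1}]' && python3 -m pendant '[{"delta_pos":[-0.003,-0.021,-0.002],"twist":[0,0,-6.3],"hand":1},{"delta_pos":[0,-0.021,-0.002],"twist":[0,0,-6.3],"hand":1},{"delta_pos":[0.002,-0.021,-0.002],"twist":[0,0,-6.3],"hand":1},{"delta_pos":[0.004,-0.021,-0.002],"twist":[0,0,-6.3],"hand":1},{"delta_pos":[0.006,-0.02,-0.002],"twist":[0,0,-6.3],"hand":1}]'
python3 plan.py 0.45 -0.05 0.26 85.65 20
```

```text
time_s: 0.57
tcp_pos: [0.2224, -0.4052, 0.2362]
tool_rot: [-3.138, 0.007, -0.68]
wrist_force: [-0.0, 0.4, -0.4]
grip_width: 0.0854
time_s: 0.98
tcp_pos: [0.2777, -0.3087, 0.245]
tool_rot: [-3.131, 0.006, -0.103]
wrist_force: [0.9, -0.0, 1.0]
grip_width: 0.0854
time 0.98 yaw [-179.38    0.34   -5.88] tcp [ 0.2777 -0.3087  0.245 ] F [ 0.9 -0.   1. ] grip 0.0854 dist 0.3112 rot [ -0.76  -0.23 -91.53]
0 [0.0072, -0.0138, -0.0006] [-0.04, -0.01, -4.58]
1 [0.0083, -0.0131, -0.0007] [-0.04, -0.01, -4.58]
2 [0.0093, -0.0124, -0.0007] [-0.04, -0.01, -4.58]
3 [0.0103, -0.0116, -0.0007] [-0.04, -0.01, -4.58]
4 [0.0112, -0.0108, -0.0007] [-0.04, -0.01, -4.58]
5 [0.012, -0.0099, -0.0007] [-0.04, -0.01, -4.58]
6 [0.0128, -0.0089, -0.0007] [-0.04, -0.01, -4.58]
7 [0.0134, -0.0078, -0.0007] [-0.04, -0.01, -4.58]
8 [0.014, -0.0067, -0.0007] [-0.04, -0.01, -4.58]
9 [0.0145, -0.0056, -0.0007] [-0.04, -0.01, -4.58]
10 [0.0149, -0.0044, -0.0007] [-0.04, -0.01, -4.58]
11 [0.0152, -0.0032, -0.0007] [-0.04, -0.01, -4.58]
12 [0.0154, -0.002, -0.0007] [-0.04, -0.01, -4.58]
13 [0.0155, -0.0007, -0.0007] [-0.04, -0.01, -4.58]
14 [0.0155, 0.0005, -0.0007] [-0.04, -0.01, -4.58]
15 [0.0154, 0.0017, -0.0007] [-0.04, -0.01, -4.58]
16 [0.0153, 0.003, -0.0007] [-0.04, -0.01, -4.58]
17 [0.015, 0.0042, -0.0008] [-0.04, -0.01, -4.58]
18 [0.0146, 0.0054, -0.0008] [-0.04, -0.01, -4.58]
19 [0.0141, 0.0065, -0.0007] [-0.04, -0.01, -4.58]
```

```bash
python3 -m pendant '[{"delta_pos":[0.01,-0.02,-0.001],"twist":[0,0,-7],"hand":1},{"delta_pos":[0.012,-0.018,-0.001],"twist":[0,0,-7],"hand":1},{"delta_pos":[0.014,-0.017,-0.001],"twist":[0,0,-7],"hand":1},{"delta_pos":[0.016,-0.015,-0.001],"twist":[0,0,-7],"hand":1},{"delta_pos":[0.018,-0.013,-0.001],"twist":[0,0,-7],"hand":1}]' && python3 -m pendant '[{"delta_pos":[0.019,-0.011,-0.001],"twist":[0,0,-7],"hand":1},{"delta_pos":[0.02,-0.009,-0.001],"twist":[0,0,-7],"hand":1},{"delta_pos":[0.021,-0.006,-0.001],"twist":[0,0,-7],"hand":1},{"delta_pos":[0.022,-0.003,-0.001],"twist":[0,0,-7],"hand":1},{"delta_pos":[0.022,0,-0.001],"twist":[0,0,-7],"hand":1}]'
python3 plan.py 0.556 0.308 0.20 85.65 15
```

```text
time_s: 1.4
tcp_pos: [0.3369, -0.2095, 0.2499]
tool_rot: [-3.128, -0.001, 0.523]
wrist_force: [-0.3, -1.0, -0.4]
grip_width: 0.0854
time_s: 1.82
tcp_pos: [0.3933, -0.1087, 0.2545]
tool_rot: [-3.129, -0.009, 1.148]
wrist_force: [0.2, 0.1, 0.3]
grip_width: 0.0856
time 1.82 yaw [-179.27   -0.54   65.78] tcp [ 0.3933 -0.1087  0.2545] F [0.2 0.1 0.3] grip 0.0856 dist 0.4506 rot [ -0.63  -0.66 -19.87]
0 [0.0297, -0.0015, 0.0039] [-0.04, -0.04, -1.32]
1 [0.0298, -0.0008, 0.0039] [-0.04, -0.04, -1.32]
2 [0.0298, -0.0001, 0.0039] [-0.04, -0.04, -1.32]
3 [0.0298, 0.0006, 0.0039] [-0.04, -0.04, -1.32]
4 [0.0298, 0.0013, 0.0038] [-0.04, -0.04, -1.32]
5 [0.0297, 0.002, 0.0038] [-0.04, -0.04, -1.32]
6 [0.0297, 0.0027, 0.0038] [-0.04, -0.04, -1.32]
7 [0.0296, 0.0033, 0.0038] [-0.04, -0.04, -1.32]
8 [0.0295, 0.004, 0.0038] [-0.04, -0.04, -1.32]
9 [0.0294, 0.0047, 0.0037] [-0.04, -0.04, -1.32]
10 [0.0293, 0.0054, 0.0037] [-0.04, -0.04, -1.32]
11 [0.0292, 0.006, 0.0037] [-0.04, -0.04, -1.32]
12 [0.029, 0.0067, 0.0037] [-0.04, -0.04, -1.32]
13 [0.0289, 0.0074, 0.0037] [-0.04, -0.04, -1.32]
14 [0.0287, 0.008, 0.0037] [-0.04, -0.04, -1.32]
```

```bash
python3 -m pendant '[{"delta_pos":[0.03,-0.001,0.004],"twist":[0,0,-2],"hand":1},{"delta_pos":[0.03,-0.001,0.004],"twist":[0,0,-2],"hand":1},{"delta_pos":[0.03,0,0.004],"twist":[0,0,-2],"hand":1},{"delta_pos":[0.03,0.001,0.004],"twist":[0,0,-2],"hand":1},{"delta_pos":[0.03,0.002,0.004],"twist":[0,0,-2],"hand":1}]' && python3 -m pendant '[{"delta_pos":[0.03,0.003,0.004],"twist":[0,0,-2],"hand":1},{"delta_pos":[0.03,0.003,0.004],"twist":[0,0,-2],"hand":1},{"delta_pos":[0.03,0.004,0.004],"twist":[0,0,-2],"hand":1},{"delta_pos":[0.03,0.004,0.004],"twist":[0,0,-2],"hand":1},{"delta_pos":[0.025,0.004,0.004],"twist":[0,0,-1],"hand":1}]'
python3 plan.py 0.556 0.308 0.20 85.65 6
```

```text
time_s: 2.23
tcp_pos: [0.4474, 0.0377, 0.235]
tool_rot: [-3.132, -0.01, 1.332]
wrist_force: [1.2, 0.2, -0.2]
grip_width: 0.0856
time_s: 2.65
tcp_pos: [0.4895, 0.1863, 0.2133]
tool_rot: [-3.132, -0.011, 1.499]
wrist_force: [1.0, 0.1, -0.2]
grip_width: 0.0853
time 2.65 yaw [-179.46   -0.63   85.91] tcp [0.4895 0.1863 0.2133] F [ 1.   0.1 -0.2] grip 0.0853 dist 0.1393 rot [-0.54 -0.63  0.26]
0 [0.021, 0.0096, 0.0024] [-0.09, -0.1, 0.04]
1 [0.021, 0.0096, 0.0023] [-0.09, -0.1, 0.04]
2 [0.021, 0.0096, 0.0023] [-0.09, -0.1, 0.04]
3 [0.021, 0.0096, 0.0023] [-0.09, -0.1, 0.04]
4 [0.021, 0.0095, 0.0023] [-0.09, -0.1, 0.04]
5 [0.0211, 0.0095, 0.0022] [-0.09, -0.1, 0.04]
```

Take a wrist view here, then go nearly above.

```bash
python3 -c "
from h import *
snap('wrist','w1')"; python3 -m pendant '[{"delta_pos":[0.021,0.01,0],"twist":[-0.1,-0.1,0],"hand":1},{"delta_pos":[0.021,0.01,0],"twist":[-0.1,-0.1,0],"hand":1},{"delta_pos":[0.021,0.01,0],"twist":[-0.1,-0.1,0],"hand":1},{"delta_pos":[0.021,0.01,0],"twist":[-0.1,-0.1,0],"hand":1},{"delta_pos":[0.021,0.009,0],"twist":[-0.1,-0.1,0],"hand":1}]' && python3 -m pendant '[{"delta_pos":[0.015,0.008,0],"twist":[0,0,0],"hand":1},{"delta_pos":[0,0,0],"twist":[0,0,0],"hand":1},{"delta_pos":[0,0,0],"twist":[0,0,0],"hand":1}]'
python3 plan.py 0.556 0.308 0.20 85.65 6
python3 -c "
from h import *
snap('wrist','w2')"
```

```text
time_s: 3.12
tcp_pos: [0.5437, 0.2945, 0.2078]
tool_rot: [-3.132, -0.0, 1.504]
wrist_force: [0.5, -1.5, -0.5]
grip_width: 0.0858
time_s: 3.37
tcp_pos: [0.5532, 0.3129, 0.2042]
tool_rot: [-3.128, 0.001, 1.508]
wrist_force: [0.2, -0.1, 0.6]
grip_width: 0.0851
time 3.37 yaw [-1.7922e+02  4.0000e-02  8.6390e+01] tcp [0.5532 0.3129 0.2042] F [ 0.2 -0.1  0.6] grip 0.0851 dist 0.007 rot [-0.78  0.04  0.74]
0 [-0.0008, 0.0005, 0.0007] [-0.13, 0.01, 0.12]
1 [-0.0008, 0.0005, 0.0007] [-0.13, 0.01, 0.12]
2 [-0.0008, 0.0005, 0.0007] [-0.13, 0.01, 0.12]
3 [-0.0008, 0.0005, 0.0007] [-0.13, 0.01, 0.12]
4 [-0.0008, 0.0005, 0.0007] [-0.13, 0.01, 0.12]
5 [-0.0008, 0.0005, 0.0007] [-0.13, 0.01, 0.12]
```

View pics/w1.png

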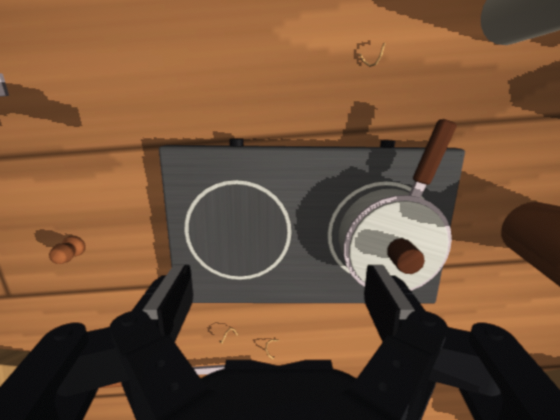

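View pics/w2.png

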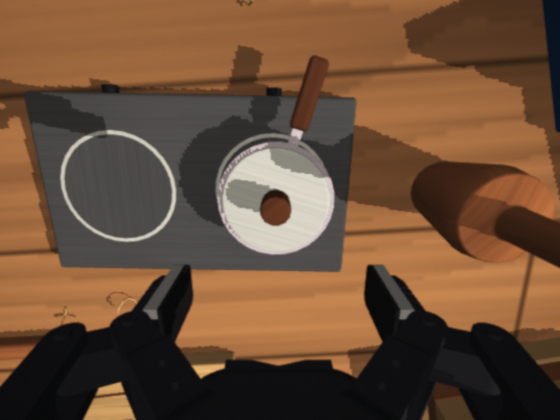

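Run:
```python
from m import *
for f in('w1','w2'):
    c=load(f);P=cloud(c);g=c['frame'].astype(int)
    k=box(P,.50,.62,.25,.38,.096,.12);print(f,'knobtop',P[k].mean(0),(P[k].max(0)+P[k].min(0))/2,k.sum())
    l=box(P,.46,.66,.2,.4,.066,.075);X=P[l][:,:2]*1000;print('lid',cv2.minEnclosingCircle(X.astype(np.float32)))
    m=box(P,.46,.62,.05,.215,.015,.035)&(g.sum(-1)>330)
    v,u=np.nonzero(m);X=onz(c,u.astype(float),v.astype(float),.025)
    rr=np.linalg.norm(X[:,:2]-[.541,.137],axis=1);X=X[(rr>.05)&(rr<.07)]
    A=np.c_[2*X[:,:2],np.ones(len(X))];s=np.linalg.lstsq(A,(X[:,:2]**2).sum(1),rcond=None)[0]
    print('ring',s[:2],np.sqrt(s[2]+s[0]**2+s[1]**2),len(X))
```

```text
w1 knobtop [0.5534 0.3086 0.0999] [0.5542 0.3091 0.099 ] 610
lid ((554.5226440429688, 309.28125), 56.86909103393555)
ring [0.5416 0.1358] 0.06090316517794618 1453
w2 knobtop [0.554  0.3098 0.1   ] [0.5545 0.3098 0.0992] 751
lid ((554.9263916015625, 309.87469482421875), 56.757720947265625)
ring [0.5417 0.1358] 0.06092568014463392 1651
```

```bash
python3 -m pendant '[{"delta_pos":[-0.001,0.001,0.02],"twist":[-0.2,0,0.1],"hand":1},{"delta_pos":[-0.001,0.001,0.02],"twist":[-0.2,0,0.1],"hand":1},{"delta_pos":[-0.001,0,0.02],"twist":[-0.2,0,0.1],"hand":1},{"delta_pos":[-0.001,0,0.02],"twist":[-0.2,0,0.1],"hand":1},{"delta_pos":[0,0,0.01],"twist":[0,0,0],"hand":1}]'
python3 plan.py 0.555 0.309 0.08 85.65 5
```

```text
time_s: 3.83
tcp_pos: [0.5552, 0.304, 0.1168]
tool_rot: [3.133, -0.001, 1.496]
wrist_force: [-0.4, -0.4, -1.2]
grip_width: 0.0854
time 3.83 yaw [ 1.7953e+02 -9.0000e-02  8.5700e+01] tcp [0.5552 0.304  0.1168] F [-0.4 -0.4 -1.2] grip 0.0854 dist 0.0371 rot [ 0.47 -0.09  0.05]
0 [0.001, -0.0002, 0.0074] [0.09, -0.02, 0.01]
1 [0.001, -0.0002, 0.0074] [0.09, -0.02, 0.01]
2 [0.001, -0.0002, 0.0074] [0.09, -0.02, 0.01]
3 [0.001, -0.0001, 0.0074] [0.09, -0.02, 0.01]
4 [0.001, -0.0001, 0.0074] [0.09, -0.02, 0.01]
```

```bash
python3 -m pendant '[{"delta_pos":[0.002,0,0.008],"twist":[0.2,0,0],"hand":1},{"delta_pos":[0.002,0,0.008],"twist":[0.2,0,0],"hand":1},{"delta_pos":[0.001,0,0.008],"twist":[0,0,0],"hand":1},{"delta_pos":[0.001,0,0.008],"twist":[0,0,0],"hand":1},{"delta_pos":[0,0,0.004],"twist":[0,0,0],"hand":1}]'
python3 -m pendant '[{"delta_pos":[0,0,0],"twist":[0,0,0],"hand":1}]'
python3 plan.py 0.555 0.309 0.08 85.65 1
```

```text
time_s: 4.25
tcp_pos: [0.5551, 0.3078, 0.0788]
tool_rot: [-3.141, -0.001, 1.493]
wrist_force: [-0.9, -0.5, 0.2]
grip_width: 0.0853
time_s: 4.33
tcp_pos: [0.5548, 0.3078, 0.0779]
tool_rot: [-3.14, -0.0, 1.493]
wrist_force: [0.4, 0.0, -1.5]
grip_width: 0.0852
time 4.33 yaw [-1.7993e+02 -2.0000e-02  8.5540e+01] tcp [0.5548 0.3078 0.0779] F [ 0.4  0.  -1.5] grip 0.0852 dist 0.0024 rot [-0.07 -0.02 -0.11]
0 [0.0012, 0.0001, -0.0021] [-0.07, -0.02, -0.11]
```

```bash
python3 -m pendant '[{"delta_pos":[0.001,0,-0.002],"twist":[0,0,0],"hand":1},{"delta_pos":[0,0,0],"twist":[0,0,0],"hand":-0.1},{"delta_pos":[0,0,0],"twist":[0,0,0],"hand":-0.3},{"delta_pos":[0,0,0],"twist":[0,0,0],"hand":-0.5},{"delta_pos":[0,0,0],"twist":[0,0,0],"hand":-0.7}]' 25
python3 -m pendant '[{"delta_pos":[0,0,0],"twist":[0,0,0],"hand":-1},{"delta_pos":[0,0,0],"twist":[0,0,0],"hand":-1},{"delta_pos":[0,0,0],"twist":[0,0,0],"hand":-1},{"delta_pos":[0,0,0],"twist":[0,0,0],"hand":-1}]'
python3 plan.py 0.5415 0.136 0.08 85.65 10
python3 -c "
from h import *
snap('wrist','w3')"
```

```text
time_s: 4.75
tcp_pos: [0.5565, 0.31, 0.0826]
tool_rot: [3.139, -0.002, 1.494]
wrist_force: [-0.3, 0.6, -0.1]
grip_width: 0.0388
time_s: 5.08
tcp_pos: [0.5569, 0.3099, 0.0832]
tool_rot: [3.138, -0.002, 1.493]
wrist_force: [-0.4, 0.9, -0.8]
grip_width: 0.0269
time 5.08 yaw [ 1.7979e+02 -1.4000e-01  8.5570e+01] tcp [0.5569 0.3099 0.0832] F [-0.4  0.9 -0.8] grip 0.0269 dist 0.1746 rot [ 0.21 -0.14 -0.08]
0 [-0.0175, -0.0002, 0.0003] [0.02, -0.01, -0.01]
1 [-0.0175, -0.0002, 0.0003] [0.02, -0.01, -0.01]
2 [-0.0175, -0.0002, 0.0003] [0.02, -0.01, -0.01]
3 [-0.0175, -0.0002, 0.0003] [0.02, -0.01, -0.01]
4 [-0.0175, -0.0002, 0.0003] [0.02, -0.01, -0.01]
5 [-0.0175, -0.0002, 0.0003] [0.02, -0.01, -0.01]
6 [-0.0175, -0.0002, 0.0003] [0.02, -0.01, -0.01]
7 [-0.0175, -0.0002, 0.0003] [0.02, -0.01, -0.01]
8 [-0.0175, -0.0002, 0.0003] [0.02, -0.01, -0.01]
9 [-0.0175, -0.0002, 0.0003] [0.02, -0.01, -0.01]
```

View pics/w3.png

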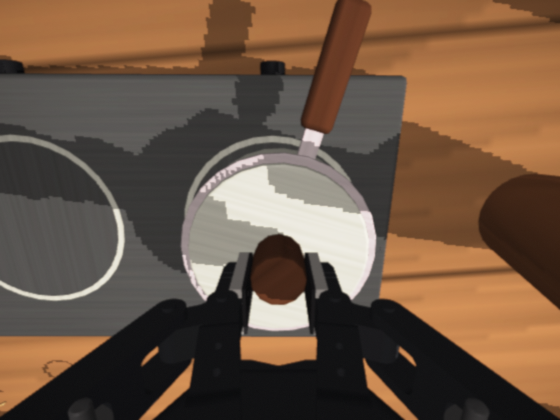

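```bash
python3 -m pendant '[{"delta_pos":[-0.006,0,0.0005],"twist":[0,0,0],"hand":-1},{"delta_pos":[-0.008,0,0.0005],"twist":[0,0,0],"hand":-1},{"delta_pos":[-0.01,0,0.0005],"twist":[0,0,0],"hand":-1}]'
python3 plan.py 0.5435 0.138 0.082 85.65 1
```

```text
time_s: 5.38
tcp_pos: [0.5562, 0.2909, 0.0838]
tool_rot: [3.135, -0.014, 1.498]
wrist_force: [0.5, 4.3, 1.7]
grip_width: 0.0269
time 5.38 yaw [179.6   -0.79  85.84] tcp [0.5562 0.2909 0.0838] F [0.5 4.3 1.7] grip 0.0269 dist 0.1534 rot [ 0.4  -0.79  0.19]
0 [-0.1534, -0.0015, -0.0003] [0.4, -0.79, 0.19]
```

```bash
python3 -m pendant '[{"delta_pos":[-0.01,0,0.001],"twist":[0.1,-0.2,0],"hand":-1},{"delta_pos":[-0.01,0,0.001],"twist":[0.1,-0.2,0],"hand":-1},{"delta_pos":[-0.01,0,0.001],"twist":[0.1,-0.2,0],"hand":-1},{"delta_pos":[-0.01,0,0.001],"twist":[0,-0.2,0],"hand":-1}]'
python3 plan.py 0.5435 0.138 0.082 85.65 1
```

```text
time_s: 5.72
tcp_pos: [0.5551, 0.2515, 0.0835]
tool_rot: [3.134, -0.011, 1.5]
wrist_force: [0.7, 5.4, 3.7]
grip_width: 0.027
time 5.72 yaw [179.56  -0.6   85.94] tcp [0.5551 0.2515 0.0835] F [0.7 5.4 3.7] grip 0.027 dist 0.1141 rot [ 0.44 -0.6   0.29]
0 [-0.114, -0.0035, 0.0003] [0.44, -0.6, 0.29]
```

```bash
python3 -m pendant '[{"delta_pos":[-0.01,-0.0005,0.001],"twist":[0.1,-0.2,0],"hand":-1},{"delta_pos":[-0.01,-0.0005,0.001],"twist":[0.1,-0.2,0],"hand":-1},{"delta_pos":[-0.01,-0.0005,0.001],"twist":[0.1,-0.2,0],"hand":-1},{"delta_pos":[-0.01,-0.0005,0.001],"twist":[0.1,-0.2,0],"hand":-1}]'
python3 plan.py 0.5435 0.138 0.082 85.65 1
```

```text
time_s: 6.05
tcp_pos: [0.5521, 0.2107, 0.0833]
tool_rot: [3.135, -0.006, 1.5]
wrist_force: [0.8, 5.6, 3.4]
grip_width: 0.0269
time 6.05 yaw [179.59  -0.33  85.93] tcp [0.5521 0.2107 0.0833] F [0.8 5.6 3.4] grip 0.0269 dist 0.0732 rot [ 0.4  -0.33  0.27]
0 [-0.0731, -0.0035, 0.0009] [0.4, -0.33, 0.27]
```

```bash
python3 -m pendant '[{"delta_pos":[-0.01,-0.0006,0.001],"twist":[0.1,-0.1,0],"hand":-1},{"delta_pos":[-0.01,-0.0006,0.001],"twist":[0.1,-0.1,0],"hand":-1},{"delta_pos":[-0.01,-0.0006,0.001],"twist":[0.1,-0.1,0],"hand":-1},{"delta_pos":[-0.01,-0.0006,0.001],"twist":[0.1,-0.1,0],"hand":-1},{"delta_pos":[-0.01,-0.0006,0.001],"twist":[0.1,-0.1,0],"hand":-1}]'
python3 plan.py 0.5435 0.137 0.082 85.65 1
```

```text
time_s: 6.47
tcp_pos: [0.5478, 0.1603, 0.0835]
tool_rot: [3.135, -0.01, 1.5]
wrist_force: [1.0, 6.1, 3.4]
grip_width: 0.0269
time 6.47 yaw [179.62  -0.59  85.92] tcp [0.5478 0.1603 0.0835] F [1.  6.1 3.4] grip 0.0269 dist 0.0237 rot [ 0.38 -0.59  0.27]
0 [-0.0235, -0.0026, 0.0012] [0.38, -0.59, 0.27]
```

```bash
python3 -m pendant '[{"delta_pos":[-0.009,-0.001,0.001],"twist":[0,-0.2,0],"hand":-1},{"delta_pos":[-0.007,-0.001,0.001],"twist":[0,-0.2,0],"hand":-1},{"delta_pos":[-0.004,-0.001,0.001],"twist":[0,-0.1,0],"hand":-1},{"delta_pos":[-0.001,0,0.0005],"twist":[0,0,0],"hand":-1},{"delta_pos":[0,0,0.0005],"twist":[0,0,0],"hand":-1}]'
python3 plan.py 0.5435 0.137 0.082 85.65 1
python3 - <<'E'
from m import *
for n,f in(('top','t4'),('wrist','w4'),('scene','s4')):
    s,c=snap(n,f);c=load(f);P=cloud(c)
    l=box(P,.46,.66,.05,.25,.066,.075);X=P[l][:,:2]*1000
    # use only bright pixels
    br=l&(c['frame'].min(-1)>100);X=P[br][:,:2]*1000
    print(f,'lid',cv2.minEnclosingCircle(X.astype(np.float32)),len(X),P[br].mean(0))
E
```

```text
time_s: 6.88
tcp_pos: [0.5447, 0.1372, 0.0834]
tool_rot: [3.128, -0.009, 1.496]
wrist_force: [0.6, 5.8, 4.7]
grip_width: 0.0269
time 6.88 yaw [179.23  -0.52  85.74] tcp [0.5447 0.1372 0.0834] F [0.6 5.8 4.7] grip 0.0269 dist 0.0019 rot [ 0.77 -0.52  0.08]
0 [-0.0003, -0.0012, 0.0014] [0.77, -0.52, 0.08]
t4 lid ((542.220947265625, 110.98858642578125), 49.055320739746094) 234 [0.5265 0.1044 0.0704]
w4 lid ((542.9431762695312, 137.27906799316406), 56.93485641479492) 18858 [0.5276 0.1386 0.07  ]
s4 lid ((543.5768432617188, 134.32501220703125), 58.51893615722656) 444 [0.5502 0.1267 0.0706]
```

View pics/w4.png

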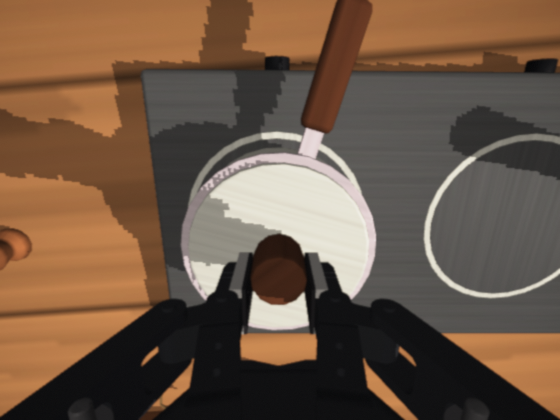

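View pics/s4.png

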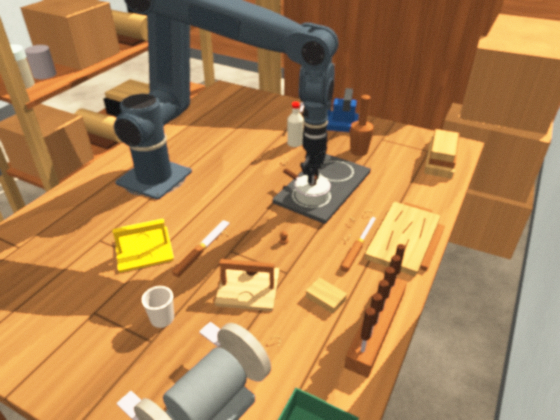

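```bash
python3 -m pendant '[{"delta_pos":[0,0,0],"twist":[0,0,0],"hand":-0.3},{"delta_pos":[0,0,0],"twist":[0,0,0],"hand":-0.2},{"delta_pos":[0,0,0],"twist":[0,0,0],"hand":0.2},{"delta_pos":[0,0,0],"twist":[0,0,0],"hand":0.5},{"delta_pos":[0,0,0],"twist":[0,0,0],"hand":0.8}]'
python3 -m pendant '[{"delta_pos":[0,0,0],"twist":[0.2,-0.1,0],"hand":1},{"delta_pos":[0,0,0],"twist":[0.2,-0.1,0],"hand":1},{"delta_pos":[0,0,0],"twist":[0.2,-0.1,0],"hand":1}]'
python3 plan.py 0.544 0.137 0.2 85.65 1
```

```text
time_s: 7.45
tcp_pos: [0.5409, 0.1323, 0.0783]
tool_rot: [3.137, 0.006, 1.495]
wrist_force: [-1.1, -0.4, 0.1]
grip_width: 0.0693
time_s: 7.7
tcp_pos: [0.5395, 0.1311, 0.0766]
tool_rot: [-3.131, 0.014, 1.495]
wrist_force: [1.1, 0.1, -0.2]
grip_width: 0.0856
time 7.7 yaw [-179.4     0.79   85.64] tcp [0.5395 0.1311 0.0766] F [ 1.1  0.1 -0.2] grip 0.0856 dist 0.1236 rot [-0.6   0.79 -0.01]
0 [0.0045, 0.0027, -0.1235] [-0.6, 0.79, -0.01]
```

```bash
python3 -m pendant '[{"delta_pos":[0.002,0.001,-0.01],"twist":[-0.2,0.2,0],"hand":1},{"delta_pos":[0.002,0.001,-0.02],"twist":[-0.2,0.2,0],"hand":1},{"delta_pos":[0,0,-0.035],"twist":[-0.2,0.2,0],"hand":1},{"delta_pos":[0,0,-0.035],"twist":[0,0.1,0],"hand":1},{"delta_pos":[0,0,-0.035],"twist":[0,0,0],"hand":1}]'
python3 -m pendant '[{"delta_pos":[0,0,-0.02],"twist":[0,0,0],"hand":1},{"delta_pos":[0,0,0],"twist":[0,0,0],"hand":1},{"delta_pos":[0,0,0],"twist":[0,0,0],"hand":1}]'
python3 - <<'E'
from m import *
s,c=snap('wrist','w5');c=load('w5');P=cloud(c);g=c['frame'].astype(int)
k=box(P,.48,.62,.05,.22,.096,.12);print('knobtop',P[k].mean(0),(P[k].max(0)+P[k].min(0))/2,k.sum())
l=box(P,.46,.66,.05,.25,.066,.075);print('lid',cv2.minEnclosingCircle((P[l][:,:2]*1000).astype(np.float32)))
Q=P[box(P,.46,.66,.05,.25,.066,.075)];A=np.c_[Q[:,:2],np.ones(len(Q))];print('slope',np.linalg.lstsq(A,Q[:,2],rcond=None)[0])
m=box(P,.46,.64,.22,.39,.015,.035)&(g.sum(-1)>300)
v,u=np.nonzero(m);X=onz(c,u.astype(float),v.astype(float),.025)
rr=np.linalg.norm(X[:,:2]-[.5546,.306],axis=1);X=X[(rr>.05)&(rr<.072)]
A=np.c_[2*X[:,:2],np.ones(len(X))];s=np.linalg.lstsq(A,(X[:,:2]**2).sum(1),rcond=None)[0]
print('ring_pan',s[:2],np.sqrt(s[2]+s[0]**2+s[1]**2),len(X))
E
python3 plan.py 0.5545 -0.2845 0.22 112.15 20
```

```text
time_s: 8.12
tcp_pos: [0.5359, 0.1353, 0.206]
tool_rot: [-3.119, 0.006, 1.495]
wrist_force: [1.2, 0.1, 0.4]
grip_width: 0.0851
time_s: 8.37
tcp_pos: [0.5411, 0.1364, 0.2401]
tool_rot: [-3.139, 0.002, 1.495]
wrist_force: [-0.7, 0.2, -1.5]
grip_width: 0.085
knobtop [0.5419 0.1375 0.1001] [0.5424 0.1375 0.0993] 586
lid ((542.830078125, 137.3758087158203), 56.80219268798828)
slope [ 0.0026 -0.0001  0.0685]
ring_pan [0.5554 0.305 ] 0.060812571859245206 1300
time 8.42 yaw [-1.799e+02  8.000e-02  8.567e+01] tcp [0.5412 0.1364 0.2402] F [ 1.2 -0.6  0.4] grip 0.0851 dist 0.4216 rot [ -0.12   0.06 -26.48]
0 [-0.0209, 0.0023, 0.001] [-0.01, 0.0, -1.32]
1 [-0.021, 0.0018, 0.001] [-0.01, 0.0, -1.32]
2 [-0.021, 0.0013, 0.001] [-0.01, 0.0, -1.32]
3 [-0.021, 0.0008, 0.001] [-0.01, 0.0, -1.32]
4 [-0.0211, 0.0003, 0.001] [-0.01, 0.0, -1.32]
5 [-0.0211, -0.0002, 0.001] [-0.01, 0.0, -1.32]
6 [-0.021, -0.0007, 0.001] [-0.01, 0.0, -1.32]
7 [-0.021, -0.0011, 0.001] [-0.01, 0.0, -1.32]
8 [-0.021, -0.0016, 0.001] [-0.01, 0.0, -1.32]
9 [-0.0209, -0.0021, 0.001] [-0.01, 0.0, -1.32]
10 [-0.0209, -0.0026, 0.001] [-0.01, 0.0, -1.32]
11 [-0.0208, -0.0031, 0.001] [-0.01, 0.0, -1.32]
12 [-0.0207, -0.0036, 0.001] [-0.01, 0.0, -1.32]
13 [-0.0207, -0.004, 0.001] [-0.01, 0.0, -1.32]
14 [-0.0206, -0.0045, 0.001] [-0.01, 0.0, -1.32]
15 [-0.0205, -0.005, 0.001] [-0.01, 0.0, -1.32]
16 [-0.0203, -0.0055, 0.001] [-0.01, 0.0, -1.32]
17 [-0.0202, -0.0059, 0.001] [-0.01, 0.0, -1.32]
18 [-0.0201, -0.0064, 0.001] [-0.01, 0.0, -1.32]
19 [-0.0199, -0.0069, 0.001] [-0.01, 0.0, -1.32]
```

View pics/w5.png

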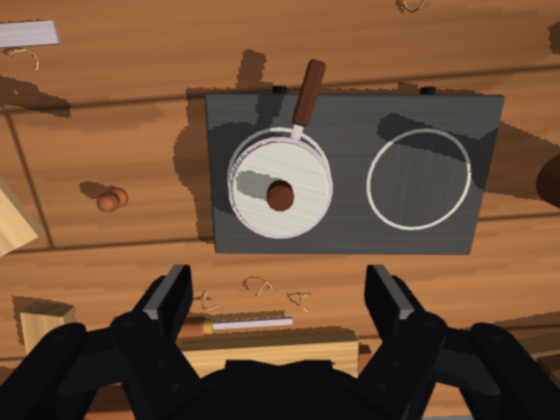

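```bash
python3 -m pendant '[{"delta_pos":[-0.02,0.003,0.001],"twist":[0,0,-1.5],"hand":1},{"delta_pos":[-0.025,0.002,0.001],"twist":[0,0,-1.5],"hand":1},{"delta_pos":[-0.028,0.001,0.001],"twist":[0,0,-2],"hand":1},{"delta_pos":[-0.028,0.001,0.001],"twist":[0,0,-2],"hand":1},{"delta_pos":[-0.028,0,0.001],"twist":[0,0,-2],"hand":1}]' && python3 -m pendant '[{"delta_pos":[-0.028,-0.001,0.001],"twist":[0,0,-2],"hand":1},{"delta_pos":[-0.028,-0.002,0.001],"twist":[0,0,-2],"hand":1},{"delta_pos":[-0.028,-0.003,0.001],"twist":[0,0,-2],"hand":1},{"delta_pos":[-0.028,-0.004,0.001],"twist":[0,0,-2],"hand":1},{"delta_pos":[-0.028,-0.004,0.001],"twist":[0,0,-2],"hand":1}]'
python3 plan.py 0.5545 -0.2845 0.22 112.15 6
```

```text
time_s: 8.83
tcp_pos: [0.544, 0.0095, 0.2272]
tool_rot: [-3.129, -0.003, 1.671]
wrist_force: [1.3, -0.0, 0.2]
grip_width: 0.0854
time_s: 9.25
tcp_pos: [0.5484, -0.1357, 0.2094]
tool_rot: [-3.115, -0.015, 1.856]
wrist_force: [0.9, 0.2, 0.5]
grip_width: 0.0851
time 9.25 yaw [-178.45   -0.89  106.33] tcp [ 0.5484 -0.1357  0.2094] F [0.9 0.2 0.5] grip 0.0851 dist 0.1493 rot [-1.5  -0.97 -5.81]
0 [-0.0241, -0.0061, -0.002] [-0.25, -0.16, -0.97]
1 [-0.024, -0.0065, -0.0019] [-0.25, -0.16, -0.97]
2 [-0.0238, -0.0068, -0.0019] [-0.25, -0.16, -0.97]
3 [-0.0237, -0.0072, -0.0019] [-0.25, -0.16, -0.97]
4 [-0.0236, -0.0076, -0.0018] [-0.25, -0.16, -0.97]
5 [-0.0235, -0.008, -0.0018] [-0.25, -0.16, -0.97]
```

```bash
python3 -c "
from h import *
snap('wrist','w6')"; python3 -m pendant '[{"delta_pos":[-0.025,-0.006,-0.003],"twist":[-0.3,-0.2,-1],"hand":1},{"delta_pos":[-0.024,-0.007,-0.003],"twist":[-0.3,-0.2,-1],"hand":1},{"delta_pos":[-0.024,-0.007,-0.003],"twist":[-0.3,-0.2,-1],"hand":1},{"delta_pos":[-0.024,-0.007,-0.003],"twist":[-0.3,-0.2,-1],"hand":1},{"delta_pos":[-0.024,-0.007,-0.003],"twist":[-0.3,-0.2,-1],"hand":1}]' && python3 -m pendant '[{"delta_pos":[-0.02,-0.007,-0.003],"twist":[0,0,-0.5],"hand":1},{"delta_pos":[0,0,0],"twist":[0,0,0],"hand":1},{"delta_pos":[0,0,0],"twist":[0,0,0],"hand":1}]'
python3 - <<'E'
from m import *
snap('wrist','w7')
for f in('w6','w7'):
    c=load(f);P=cloud(c)
    m=box(P,.44,.66,-.38,-.17,.088,.12);Q=P[m];print(f,'bar',rect(Q),np.median(Q[:,2]),Q.mean(0),len(Q))
    m=box(P,.48,.58,-.28,-.2,.025,.06);Q=P[m];print('ball',Q.mean(0),Q.max(0),Q.min(0))
E
python3 plan.py 0.5545 -0.2845 0.15 112.15 6
```

```text
time_s: 9.72
tcp_pos: [0.5491, -0.2672, 0.2092]
tool_rot: [-3.126, -0.013, 1.944]
wrist_force: [0.4, 0.5, -0.4]
grip_width: 0.0853
time_s: 9.97
tcp_pos: [0.547, -0.293, 0.205]
tool_rot: [-3.12, -0.02, 1.947]
wrist_force: [-0.6, 0.1, -1.0]
grip_width: 0.0854
w6 bar ((552.92919921875, -284.3749694824219), (140.0396728515625, 17.26825714111328), 21.64965057373047) 0.09514926748996602 [ 0.5473 -0.285   0.0946] 3516
ball [ 0.5372 -0.2401  0.0373] [ 0.5562 -0.2248  0.0443] [ 0.5213 -0.2598  0.0253]
w7 bar ((552.3964233398438, -285.1195983886719), (138.90249633789062, 16.053184509277344), 21.84221649169922) 0.09512311228501275 [ 0.5473 -0.2873  0.095 ] 2633
ball [ 0.537  -0.2454  0.0373] [ 0.5558 -0.2262  0.0442] [ 0.5214 -0.2606  0.025 ]
time 10.02 yaw [-178.7    -1.15  111.57] tcp [ 0.5468 -0.293   0.2045] F [-0.9  0.5 -1. ] grip 0.0852 dist 0.0557 rot [-1.29 -1.16 -0.56]
0 [0.0007, 0.0019, 0.0091] [-0.22, -0.19, -0.09]
1 [0.0007, 0.0019, 0.0091] [-0.22, -0.19, -0.09]
2 [0.0007, 0.0019, 0.0091] [-0.22, -0.19, -0.09]
3 [0.0007, 0.0018, 0.0091] [-0.22, -0.19, -0.09]
4 [0.0008, 0.0018, 0.0091] [-0.22, -0.19, -0.09]
5 [0.0008, 0.0018, 0.0091] [-0.22, -0.19, -0.09]
```

View pics/w7.png

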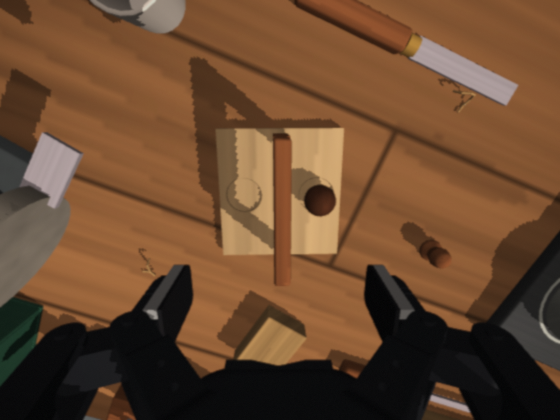

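```bash
python3 -m pendant '[{"delta_pos":[0.001,0.002,0.018],"twist":[-0.4,-0.4,0],"hand":1},{"delta_pos":[0.001,0.002,0.02],"twist":[-0.4,-0.4,0],"hand":1},{"delta_pos":[0.001,0.002,0.02],"twist":[-0.4,-0.4,0],"hand":1},{"delta_pos":[0.001,0.002,0.015],"twist":[-0.2,-0.2,0],"hand":1},{"delta_pos":[0,0,0],"twist":[0,0,0],"hand":1}]'
python3 plan.py 0.553 -0.2848 0.068 111.8 6
```

```text
time_s: 10.43
tcp_pos: [0.5511, -0.2793, 0.1258]
tool_rot: [3.14, 0.001, 1.951]
wrist_force: [-0.2, 0.9, -1.6]
grip_width: 0.0855
time 10.43 yaw [1.7991e+02 3.0000e-02 1.1180e+02] tcp [ 0.5511 -0.2793  0.1258] F [-0.2  0.9 -1.6] grip 0.0855 dist 0.0581 rot [0.09 0.03 0.  ]
0 [-0.001, -0.0001, 0.0096] [0.01, 0.01, 0.0]
1 [-0.001, -0.0001, 0.0096] [0.01, 0.01, 0.0]
2 [-0.001, -0.0001, 0.0096] [0.01, 0.01, 0.0]
3 [-0.001, -0.0001, 0.0096] [0.01, 0.01, 0.0]
4 [-0.001, -0.0001, 0.0096] [0.01, 0.01, 0.0]
5 [-0.001, -0.0001, 0.0096] [0.01, 0.01, 0.0]
```

```bash
python3 -m pendant '[{"delta_pos":[-0.002,0,0.012],"twist":[0,0,0],"hand":1},{"delta_pos":[-0.002,0,0.012],"twist":[0,0,0],"hand":1},{"delta_pos":[-0.001,0,0.012],"twist":[0,0,0],"hand":1},{"delta_pos":[-0.001,0,0.01],"twist":[0,0,0],"hand":1},{"delta_pos":[0,0,0.005],"twist":[0,0,0],"hand":1}]'
python3 -m pendant '[{"delta_pos":[0,0,0],"twist":[0,0,0],"hand":1},{"delta_pos":[0,0,0],"twist":[0,0,0],"hand":1}]'
python3 plan.py 0.553 -0.2848 0.068 111.8 1
```

```text
time_s: 10.85
tcp_pos: [0.5547, -0.2827, 0.0722]
tool_rot: [3.139, 0.002, 1.955]
wrist_force: [0.7, 0.0, -0.6]
grip_width: 0.0852
time_s: 11.02
tcp_pos: [0.5537, -0.2824, 0.0698]
tool_rot: [3.141, -0.001, 1.955]
wrist_force: [-0.4, 0.5, 0.2]
grip_width: 0.0853
time 11.02 yaw [ 1.7997e+02 -7.0000e-02  1.1199e+02] tcp [ 0.5537 -0.2824  0.0698] F [-0.4  0.5  0.2] grip 0.0853 dist 0.0031 rot [ 0.03 -0.07  0.19]
0 [-0.0019, -0.0016, 0.0018] [0.03, -0.07, 0.19]
```

```bash
python3 -m pendant '[{"delta_pos":[-0.002,-0.001,0.003],"twist":[0,0,0],"hand":0.5},{"delta_pos":[0,0,0],"twist":[0,0,0],"hand":0.1},{"delta_pos":[0,0,0],"twist":[0,0,0],"hand":-0.2},{"delta_pos":[0,0,0],"twist":[0,0,0],"hand":-0.35},{"delta_pos":[0,0,0],"twist":[0,0,0],"hand":-0.45}]' 30
python3 plan.py 0.553 -0.2848 0.068 111.8 1
python3 -m pendant '[{"delta_pos":[0,0,0],"twist":[0,0,0],"hand":-0.55},{"delta_pos":[0,0,0],"twist":[0,0,0],"hand":-0.6},{"delta_pos":[0,0,0],"twist":[0,0,0],"hand":-0.65},{"delta_pos":[0,0,0],"twist":[0,0,0],"hand":-1},{"delta_pos":[0,0,0],"twist":[0,0,0],"hand":-1}]' 
python3 plan.py 0.553 -0.2848 0.068 111.8 1
python3 -c "
from h import *
snap('wrist','w8')"
```

```text
time_s: 11.43
tcp_pos: [0.5549, -0.2864, 0.0692]
tool_rot: [3.139, 0.003, 1.954]
wrist_force: [-0.1, -0.1, 0.6]
grip_width: 0.0256
time 11.43 yaw [1.7983e+02 1.4000e-01 1.1194e+02] tcp [ 0.5549 -0.2864  0.0692] F [-0.1 -0.1  0.6] grip 0.0256 dist 0.0028 rot [0.17 0.14 0.14]
0 [0.0022, -0.0012, 0.0012] [0.17, 0.14, 0.14]
time_s: 11.85
tcp_pos: [0.5546, -0.2854, 0.0697]
tool_rot: [3.138, 0.001, 1.954]
wrist_force: [0.3, -0.4, -0.5]
grip_width: 0.0158
time 11.85 yaw [1.7982e+02 5.0000e-02 1.1197e+02] tcp [ 0.5546 -0.2854  0.0697] F [ 0.3 -0.4 -0.5] grip 0.0158 dist 0.0024 rot [0.18 0.05 0.17]
0 [0.0011, -0.0013, 0.0017] [0.18, 0.05, 0.17]
```

View pics/w8.png

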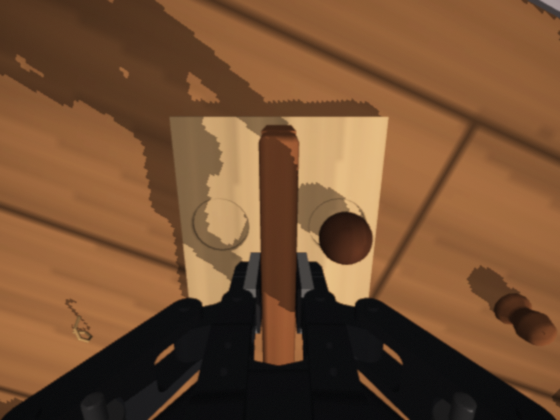

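```bash
python3 -m pendant '[{"delta_pos":[0,0,0],"twist":[0,0,0],"hand":-1},{"delta_pos":[0,0,-0.001],"twist":[0,0,0],"hand":-1},{"delta_pos":[0,0,-0.002],"twist":[0,0,0],"hand":-1},{"delta_pos":[0,0,-0.004],"twist":[0,0,0],"hand":-1},{"delta_pos":[0,0,-0.005],"twist":[0,0,0],"hand":-1}]' 60
python3 -m pendant '[{"delta_pos":[0,0,-0.006],"twist":[0,0,0],"hand":-1},{"delta_pos":[0,0,-0.006],"twist":[0,0,0],"hand":-1},{"delta_pos":[0,0,-0.006],"twist":[0,0,0],"hand":-1},{"delta_pos":[0,0,-0.006],"twist":[0,0,0],"hand":-1}]'
python3 plan.py 0.5545 -0.2845 0.245 111.8 1
python3 -c "
from h import *
snap('wrist','w9')"
```

```text
time_s: 12.32
tcp_pos: [0.552, -0.2844, 0.0772]
tool_rot: [-3.139, -0.005, 1.954]
wrist_force: [-0.2, 0.8, -4.4]
grip_width: 0.015
time_s: 12.65
tcp_pos: [0.5511, -0.284, 0.1019]
tool_rot: [-3.137, -0.007, 1.954]
wrist_force: [-0.6, 0.2, -4.1]
grip_width: 0.0152
time 12.65 yaw [-179.76   -0.43  111.94] tcp [ 0.5511 -0.284   0.1019] F [-0.6  0.2 -4.1] grip 0.0152 dist 0.1431 rot [-0.24 -0.43  0.15]
0 [-0.0006, 0.0023, -0.1431] [-0.24, -0.43, 0.15]
```

View pics/w9.png

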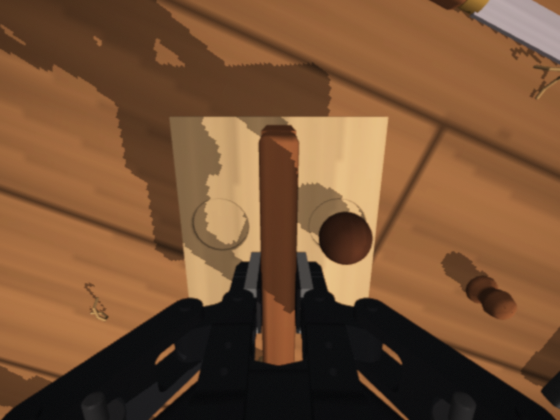

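```bash
python3 -m pendant '[{"delta_pos":[0,0,-0.009],"twist":[0,0,0],"hand":-1},{"delta_pos":[0,0,-0.011],"twist":[0,0,0],"hand":-1},{"delta_pos":[0,0,-0.012],"twist":[0,0,0],"hand":-1},{"delta_pos":[0,0.001,-0.012],"twist":[0,0,0],"hand":-1},{"delta_pos":[0,0.001,-0.012],"twist":[0,0,0],"hand":-1}]'
python3 -m pendant '[{"delta_pos":[0,0,-0.012],"twist":[0,0,0],"hand":-1},{"delta_pos":[0,0,-0.012],"twist":[0,0,0],"hand":-1},{"delta_pos":[0,0,-0.012],"twist":[0,0,0],"hand":-1},{"delta_pos":[0,0.001,-0.012],"twist":[0,0,0],"hand":-1},{"delta_pos":[0,0.001,-0.012],"twist":[0,0,0],"hand":-1}]'
python3 plan.py 0.5555 0.305 0.245 111.8 40 | head -4
python3 -c "
from h import *
snap('wrist','w10')"
```

```text
time_s: 13.12
tcp_pos: [0.5529, -0.2834, 0.1632]
tool_rot: [-3.137, -0.007, 1.954]
wrist_force: [0.0, -0.8, -4.0]
grip_width: 0.0152
time_s: 13.53
tcp_pos: [0.5557, -0.2832, 0.2325]
tool_rot: [-3.14, -0.003, 1.954]
wrist_force: [0.1, -0.6, -4.7]
grip_width: 0.0149
time 13.53 yaw [-1.7993e+02 -1.7000e-01  1.1194e+02] tcp [ 0.5557 -0.2832  0.2325] F [ 0.1 -0.6 -4.7] grip 0.0149 dist 0.5883 rot [-0.07 -0.17  0.14]
0 [0.0136, 0.0055, -0.0003] [-0.0, -0.0, 0.0]
1 [0.0136, 0.0055, -0.0003] [-0.0, -0.0, 0.0]
2 [0.0136, 0.0055, -0.0003] [-0.0, -0.0, 0.0]
```

View pics/w10.png

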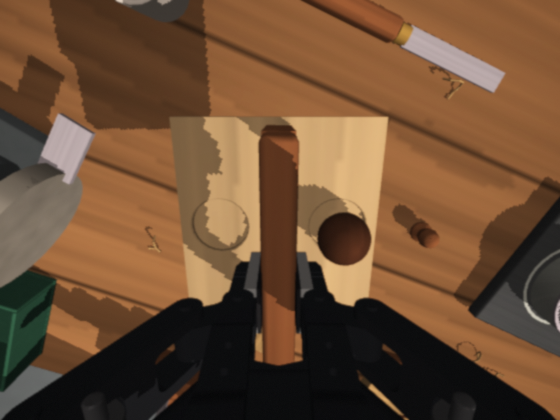

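```bash
python3 -m pendant '[{"delta_pos":[0.003,0.001,-0.001],"twist":[0,0,0],"hand":-1},{"delta_pos":[0.005,0.002,-0.001],"twist":[0,0,0],"hand":-1},{"delta_pos":[0.007,0.003,-0.001],"twist":[0,0,0],"hand":-1},{"delta_pos":[0.009,0.004,-0.001],"twist":[0,0,0],"hand":-1},{"delta_pos":[0.011,0.0045,-0.001],"twist":[0,0,0],"hand":-1}]'
python3 -m pendant '[{"delta_pos":[0.013,0.005,-0.001],"twist":[0,0,0],"hand":-1},{"delta_pos":[0.014,0.0055,-0.001],"twist":[0,0,0],"hand":-1},{"delta_pos":[0.014,0.0055,-0.001],"twist":[0,0,0],"hand":-1},{"delta_pos":[0.014,0.0055,-0.001],"twist":[0,0,0],"hand":-1},{"delta_pos":[0.014,0.0055,-0.001],"twist":[0,0,0],"hand":-1}]'
python3 plan.py 0.5555 0.305 0.245 111.8 30 | head -3
```

```text
time_s: 14.0
tcp_pos: [0.5573, -0.2453, 0.2427]
tool_rot: [3.138, 0.004, 1.951]
wrist_force: [0.3, 0.0, -3.5]
grip_width: 0.0153
time_s: 14.42
tcp_pos: [0.5545, -0.1606, 0.2451]
tool_rot: [-3.142, -0.002, 1.953]
wrist_force: [-0.2, 0.2, -3.6]
grip_width: 0.0148
time 14.42 yaw [-1.8000e+02 -1.1000e-01  1.1188e+02] tcp [ 0.5545 -0.1606  0.2451] F [-0.2  0.2 -3.6] grip 0.0148 dist 0.4656 rot [-0.   -0.11  0.08]
0 [0.0144, 0.0058, 0.0] [-0.0, -0.0, 0.0]
1 [0.0144, 0.0058, 0.0] [-0.0, -0.0, 0.0]
```

```bash
python3 -m pendant '[{"delta_pos":[0.015,0.006,0],"twist":[0,0,0],"hand":-1},{"delta_pos":[0.015,0.006,0],"twist":[0,0,0],"hand":-1},{"delta_pos":[0.015,0.006,0],"twist":[0,0,0],"hand":-1},{"delta_pos":[0.015,0.006,0],"twist":[0,0,0],"hand":-1},{"delta_pos":[0.015,0.006,0],"twist":[0,0,0],"hand":-1}]'
python3 -m pendant '[{"delta_pos":[0.015,0.006,0],"twist":[0,0,0],"hand":-1},{"delta_pos":[0.015,0.006,0],"twist":[0,0,0],"hand":-1},{"delta_pos":[0.015,0.006,0],"twist":[0,0,0],"hand":-1},{"delta_pos":[0.015,0.006,0],"twist":[0,0,0],"hand":-1},{"delta_pos":[0.015,0.006,0],"twist":[0,0,0],"hand":-1}]'
python3 plan.py 0.5555 0.305 0.245 111.8 20 | head -3
```

```text
time_s: 14.83
tcp_pos: [0.5512, -0.0671, 0.2444]
tool_rot: [-3.14, -0.006, 1.958]
wrist_force: [0.3, 0.2, -4.6]
grip_width: 0.015
time_s: 15.25
tcp_pos: [0.5459, 0.0262, 0.244]
tool_rot: [-3.138, -0.009, 1.964]
wrist_force: [0.3, 0.4, -4.5]
grip_width: 0.0153
time 15.25 yaw [-179.82   -0.53  112.55] tcp [0.5459 0.0262 0.244 ] F [ 0.3  0.4 -4.5] grip 0.0153 dist 0.279 rot [-0.19 -0.53  0.75]
0 [0.0127, 0.0058, 0.0] [-0.01, -0.03, 0.04]
1 [0.0127, 0.0058, 0.0] [-0.01, -0.03, 0.04]
```

```bash
python3 -m pendant '[{"delta_pos":[0.014,0.0065,0],"twist":[0,-0.05,0],"hand":-1},{"delta_pos":[0.014,0.0065,0],"twist":[0,-0.05,0],"hand":-1},{"delta_pos":[0.014,0.0065,0],"twist":[0,-0.05,0],"hand":-1},{"delta_pos":[0.013,0.0065,0],"twist":[0,-0.05,0],"hand":-1},{"delta_pos":[0.012,0.006,0],"twist":[0,-0.05,0],"hand":-1}]'
python3 -m pendant '[{"delta_pos":[0.011,0.0055,0],"twist":[0,0,0],"hand":-1},{"delta_pos":[0.01,0.005,0],"twist":[0,0,0],"hand":-1},{"delta_pos":[0.009,0.0045,0],"twist":[0,0,0],"hand":-1},{"delta_pos":[0.008,0.004,0],"twist":[0,0,0],"hand":-1},{"delta_pos":[0.007,0.0035,0],"twist":[0,0,0],"hand":-1}]'
python3 plan.py 0.5555 0.305 0.245 111.8 10 | head -3
```

```text
time_s: 15.67
tcp_pos: [0.5435, 0.1126, 0.2437]
tool_rot: [-3.136, -0.008, 1.972]
wrist_force: [-0.2, -0.1, -4.2]
grip_width: 0.015
time_s: 16.08
tcp_pos: [0.5418, 0.1725, 0.2433]
tool_rot: [-3.134, -0.011, 1.978]
wrist_force: [0.6, -0.8, -4.3]
grip_width: 0.015
time 16.08 yaw [-179.57   -0.6   113.35] tcp [0.5418 0.1725 0.2433] F [ 0.6 -0.8 -4.3] grip 0.015 dist 0.1332 rot [-0.43 -0.6   1.56]
0 [0.0116, 0.0065, -0.0001] [-0.04, -0.06, 0.16]
1 [0.0116, 0.0065, -0.0001] [-0.04, -0.06, 0.16]
```

```bash
python3 -m pendant '[{"delta_pos":[0.008,0.005,0],"twist":[0,-0.05,0],"hand":-1},{"delta_pos":[0.009,0.006,0],"twist":[0,-0.05,0],"hand":-1},{"delta_pos":[0.009,0.006,0],"twist":[0,-0.05,0],"hand":-1},{"delta_pos":[0.009,0.006,0],"twist":[0,-0.05,0],"hand":-1},{"delta_pos":[0.009,0.006,0],"twist":[0,-0.05,0],"hand":-1}]'
python3 -m pendant '[{"delta_pos":[0.008,0.005,0],"twist":[0,0,0],"hand":-1},{"delta_pos":[0.007,0.0045,0],"twist":[0,0,0],"hand":-1},{"delta_pos":[0.006,0.004,0],"twist":[0,0,0],"hand":-1},{"delta_pos":[0.005,0.003,0],"twist":[0,0,0],"hand":-1}]'
python3 plan.py 0.5555 0.305 0.245 111.8 5 | head -3
```

```text
time_s: 16.5
tcp_pos: [0.5517, 0.2287, 0.2434]
tool_rot: [-3.134, -0.005, 1.976]
wrist_force: [0.1, 0.3, -4.2]
grip_width: 0.0149
time_s: 16.83
tcp_pos: [0.5576, 0.2638, 0.2427]
tool_rot: [-3.134, -0.006, 1.978]
wrist_force: [-0.7, -0.0, -4.2]
grip_width: 0.0152
time 16.83 yaw [-179.54   -0.32  113.3 ] tcp [0.5576 0.2638 0.2427] F [-0.7 -0.  -4.2] grip 0.0152 dist 0.0413 rot [-0.47 -0.31  1.5 ]
0 [0.0077, 0.0029, -0.0004] [-0.09, -0.06, 0.3]
1 [0.0078, 0.0028, -0.0004] [-0.09, -0.06, 0.3]
```

```bash
python3 -m pendant '[{"delta_pos":[0.007,0.003,0],"twist":[-0.05,0,0],"hand":-1},{"delta_pos":[0.007,0.003,0],"twist":[-0.05,0,0],"hand":-1},{"delta_pos":[0.007,0.003,0],"twist":[-0.05,0,0],"hand":-1},{"delta_pos":[0.006,0.002,0],"twist":[0,0,0],"hand":-1},{"delta_pos":[0.004,0.002,0],"twist":[0,0,0],"hand":-1}]'
python3 -m pendant '[{"delta_pos":[0.002,0.001,0],"twist":[0,0,0],"hand":-1},{"delta_pos":[0,0,0],"twist":[0,0,0],"hand":-1},{"delta_pos":[0,0,0],"twist":[0,0,0],"hand":-1},{"delta_pos":[0,0,0],"twist":[0,0,0],"hand":-1},{"delta_pos":[0,0,0],"twist":[0,0,0],"hand":-1}]'
python3 plan.py 0.5565 0.306 0.245 111.8 1 
python3 -c "
from h import *
snap('wrist','w11');snap('top','t11');snap('scene','s11')"
```

```text
time_s: 17.25
tcp_pos: [0.5574, 0.3008, 0.2424]
tool_rot: [-3.136, -0.005, 1.977]
wrist_force: [-0.4, 0.9, -4.4]
grip_width: 0.0147
time_s: 17.67
tcp_pos: [0.5573, 0.3039, 0.2424]
tool_rot: [-3.135, -0.005, 1.978]
wrist_force: [-0.0, 0.4, -3.6]
grip_width: 0.0148
time 17.67 yaw [-179.63   -0.27  113.31] tcp [0.5573 0.3039 0.2424] F [-0.   0.4 -3.6] grip 0.0148 dist 0.0034 rot [-0.37 -0.27  1.52]
0 [0.0022, 0.0, -0.0026] [-0.37, -0.27, 1.52]
```

View pics/w11.png

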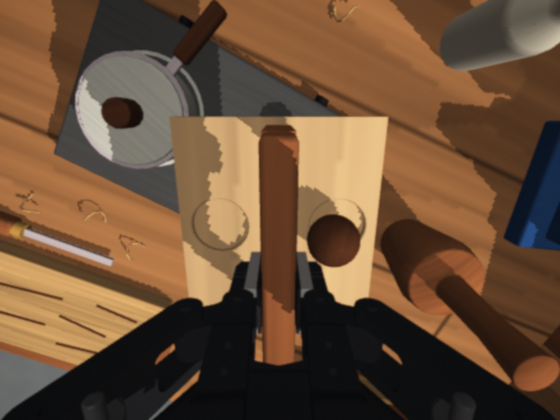

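View pics/s11.png

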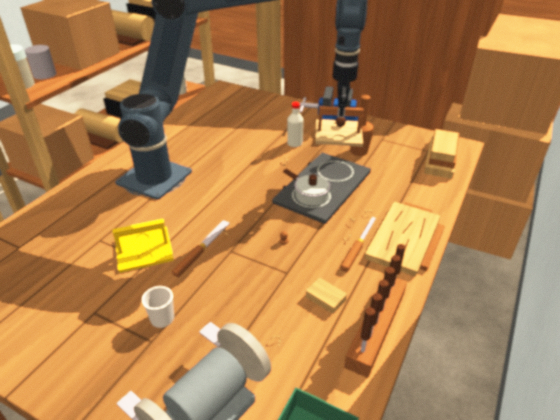

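Run:
```python
from m import *
# tray board plane + extent (wrist view, partial), pan from scene, tray from top
for f in ('w11','t11','s11'):
    c=load(f);P=cloud(c)
    m=box(P,.42,.68,.18,.43,.165,.21);Q=P[m]
    if len(Q)>50:
        med=np.median(Q[:,2]);Q=Q[abs(Q[:,2]-med)<.006];A=np.c_[Q[:,:2]-Q[:,:2].mean(0),np.ones(len(Q))];print(f,'board n',len(Q),'fit slope,z',np.linalg.lstsq(A,Q[:,2],rcond=None)[0],rect(Q))
    m=box(P,.42,.68,.18,.43,.205,.24)&(c['frame'].max(-1)<90);Q=P[m]
    if len(Q): print('ball?',Q.mean(0),Q.max(0),len(Q))
    k=box(P,.46,.64,.05,.22,.066,.075);print('lid',cv2.minEnclosingCircle((P[k][:,:2]*1000).astype(np.float32)),k.sum())
    k=box(P,.50,.58,.10,.18,.095,.12);print('knob',P[k].mean(0) if k.sum() else None,k.sum())
```

```text
w11 board n 25148 fit slope,z [-0.0177  0.0003  0.1837] ((552.1405639648438, 301.58099365234375), (142.64732360839844, 140.874755859375), 23.41384506225586)
ball? [0.5394 0.3309 0.2119] [0.5607 0.3516 0.2349] 1622
lid ((542.8634033203125, 137.40542602539062), 56.798030853271484) 8415
knob [0.5422 0.1388 0.1   ] 794
t11 board n 2204 fit slope,z [-0.0143 -0.0031  0.1839] ((556.5139770507812, 299.02435302734375), (150.167236328125, 137.54132080078125), 25.35494613647461)
ball? [0.5275 0.3149 0.215 ] [0.5594 0.3489 0.2388] 152
lid ((544.080078125, 137.3874969482422), 56.770660400390625) 1247
knob [0.5437 0.1374 0.1003] 95
s11 board n 915 fit slope,z [-0.0125  0.0081  0.1844] ((557.319580078125, 303.2456970214844), (150.1690216064453, 152.04237365722656), 22.3481502532959)
ball? [0.5452 0.3231 0.2098] [0.5611 0.3326 0.2366] 19
lid ((543.5814819335938, 135.35934448242188), 58.46811294555664) 469
knob [0.5463 0.135  0.1004] 44
```

```bash
python3 -m pendant '[{"delta_pos":[0.001,0,0],"twist":[0,0,0],"hand":-1},{"delta_pos":[0,0,0],"twist":[0,0,0],"hand":-1},{"delta_pos":[0,0,0],"twist":[0,0,0],"hand":-1},{"delta_pos":[0,0,0],"twist":[0,0,0],"hand":-1},{"delta_pos":[0,0,0],"twist":[0,0,0],"hand":-1}]'
python3 -m pendant '[{"delta_pos":[0,0,0],"twist":[0,0,0],"hand":-1},{"delta_pos":[0,0,0],"twist":[0,0,0],"hand":-1},{"delta_pos":[0,0,0],"twist":[0,0,0],"hand":-1}]'
python3 -c "
from h import *
print(state()['qd'].round(4))
print(hand_in())"
```

```text
time_s: 18.23
tcp_pos: [0.5571, 0.3043, 0.2426]
tool_rot: [-3.135, -0.005, 1.977]
wrist_force: [-0.5, 0.3, -4.8]
grip_width: 0.0149
time_s: 18.48
tcp_pos: [0.5571, 0.3043, 0.2426]
tool_rot: [-3.135, -0.005, 1.977]
wrist_force: [-0.6, 0.2, -4.5]
grip_width: 0.0146
[-0.001   0.0004  0.0012 -0.0002 -0.0005  0.004 ]
the job is handed in; nothing more can be done
None
```

I slid the pan by its knob onto the empty ring. Then I gripped the wooden tray by its handle bar and moved it over the freed ring. I handed the job in at 18.5 s with the tray still held in the gripper; the hand-in gives no verdict.

| Last check | Measured | Allowed |
|---|---|---|
| Pan from the ring's centre | about 2 mm (wrist and top cameras) | 15 mm |
| Lid slope after release (pan flat) | about 0.003 rad | 0.05 rad |
| Tray from the freed ring's centre | 2 to 7 mm, depending on the camera | 30 mm |
| Tray underside above the warmer's top | about 147 mm | 110 to 190 mm |
| Tray tilt | 0.01 to 0.02 rad | 0.09 rad |

- **Ball:** still in its pocket in the last wrist picture.
- **Steadiness:** the arm was at rest with the grip holding. The wrist force read about 4.5 N, which fits the tray's weight.
- **Other things:** nothing else looked moved in the last picture, though I did not re-measure each bystander.
- **Disagreements:** the cameras put the tray's middle up to about 5 mm apart. The scene camera read the pan 1 to 2 mm differently from the other two. When I opened the gripper the arm sprang back 5 to 8 mm, but the pan did not move.

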